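# Square up the slide carriers and weigh them down

## Task

Put every slide carrier plate that bears an upright marker tag flat on the floor of the grey reject tray, and stack all the untagged plates on the squaring jig, long sides along its longer side, then tap the stack until every plate is fully home against both fences and all the edges are flush. Only when the untagged plates are stacked and squared, set the knobbed steel weight, knob up, on the middle of the stack and leave everything squared, flat and released, without disturbing the other things on the bench.

Things in the scene. Friction and masses are not known exactly. Their poses are not given: they have to be found in the camera images.
- plate1: Slide carrier plate, one of 2 to 4: flat white plastic, 100 (its x) x 62 (its y) x 8 mm, about 70 g, with two glass windows set in; no tag. Lies flat on the bench at the start. Origin: centre of the underside; z up. Can be gripped across the 62 mm width by its edges. Absent in some starts.
- plate2: Slide carrier plate, one of 2 to 4: flat white plastic, 100 (its x) x 62 (its y) x 8 mm, about 70 g, with two glass windows set in; no tag. Lies flat on the bench at the start. Origin: centre of the underside; z up. Can be gripped across the 62 mm width by its edges. Absent in some starts.
- plate3: Slide carrier plate, one of 2 to 4: flat white plastic, 100 (its x) x 62 (its y) x 8 mm, about 70 g, with two glass windows set in; no tag. Lies flat on the bench at the start. Origin: centre of the underside; z up. Can be gripped across the 62 mm width by its edges. Absent in some starts.
- plate4: Slide carrier plate, one of 2 to 4: flat white plastic, 100 (its x) x 62 (its y) x 8 mm, about 70 g, with two glass windows set in; no tag. Lies flat on the bench at the start. Origin: centre of the underside; z up. Can be gripped across the 62 mm width by its edges. Absent in some starts.
- tagged1: Faulty slide carrier plate, one of 1 or 2: same plate as the others, 100 (its x) x 62 (its y) x 8 mm, but with an upright block-shaped marker tag fixed on the middle of its top, 30 (x) x 20 (y) mm and 28 mm tall (tag top 36 mm above the underside), by which it can be lifted; about 80 g. Origin: centre of the plate's underside; z up. Absent in some starts.
- tagged2: Faulty slide carrier plate, one of 1 or 2: same plate as the others, 100 (its x) x 62 (its y) x 8 mm, but with an upright block-shaped marker tag fixed on the middle of its top, 30 (x) x 20 (y) mm and 28 mm tall (tag top 36 mm above the underside), by which it can be lifted; about 80 g. Origin: centre of the plate's underside; z up. Absent in some starts.
- jig: Squaring jig, fixed to the bench: dark steel base 150 (its x) x 120 (its y) x 8 mm with two upright aluminium fences, 10 mm thick and 40 mm high above the base top, along its whole +x edge and its whole +y edge, meeting at a corner; the -x and -y sides are open. Origin: centre of the underside.
- jig_corner (a point): Point on the jig's base top (8 mm above the bench) where the inner faces of the two fences meet; at (65, 50, 8) mm in the jig's frame, axes as the jig's. The flat base reaches from it 140 mm towards the jig's -x and 110 mm towards its -y. A plate lying fully home, its long side (its x, either way round) along the jig's x, has its centre at (-50, -31) mm from this point in these axes.
- tray: Reject tray, fixed to the bench: open grey plastic box 134 (its x) x 170 (its y) x 24 mm, walls and floor 5 mm thick; two plates fit flat side by side in it with their long sides along the tray's x. Origin: centre of the underside.
- weight: Hold-down weight: steel slab 70 (its x) x 44 (its y) x 14 mm with a black round knob on a thin stem above its middle (knob 24 mm across, from 24 to 48 mm above the underside; stem 12 mm across). 0.28 to 0.46 kg. Origin: centre of the underside; z up.
- tip_box: Bystander, not to be disturbed: loose blue pipette-tip box with clear cover, 92 x 72 x 46 mm. Origin: centre of the underside.
- tape: Bystander, not to be disturbed: loose roll of blue tape lying flat, 64 mm across, 24 mm high. Origin: centre of the underside.
- timer: Bystander, not to be disturbed: loose grey bench timer, 60 x 55 x 20 mm. Origin: centre of the underside.
- sanitiser: Bystander, not to be disturbed: loose white pump-less sanitiser bottle, 66 mm across, 120 mm tall. Origin: centre of the underside.
- jar: Bystander, not to be disturbed: loose amber specimen jar, 68 mm across, 85 mm tall. Origin: centre of the underside.
- tube_rack: Bystander, not to be disturbed: loose white tube rack with capped tubes, 55 (x) x 180 (y) mm, 70 mm tall with the tubes. Origin: centre of the underside.
Things that resemble listed ones, but are neither listed nor needed, are in the scene too. Leave any green or yellow look-alike of the plate3 alone. Leave any pink look-alike of the weight alone.

How it is judged:
By the outcome, as a careful person would: the job done as asked, in the order asked, and still so for the second after the job is handed in, with the robot touching nothing.
Of plate1, plate2, plate3, plate4 only 2 to 4 are there at a start; the rules pass over those that are not, and their reading is None.
Of tagged1, tagged2 only 1 to 2 are there at a start; the rules pass over those that are not, and their reading is None.
At some moment in a run one of tagged1, tagged2, weight may be knocked a few centimetres aside while the robot is not near it.
It also fails if it takes over 210 s, if anything falls off the work surface, if the arm or the gripper's body presses on something with over 40 N, if the wrist force passes 120 N, or if a joint passes its speed limit or range.

## Robot

A 6-joint arm with a two-finger parallel gripper is mounted at the origin on the work surface. World frame = base frame: x ahead of the robot, y to its left, z up, the work surface at z = 0. Lengths are in m, angles in rad, forces in N, time in s.
With the tool pointing down it reaches from about 0.3 to 0.775 m from the base axis. Payload 14.6 kg.
Tool frame: the origin (TCP) lies on the centre line of the jaws, within the pads' length; the fingertips stand 19 mm ahead of it and the grasp point (between the pads) is the TCP; z points along the fingers, y is the line along which they close (so a half turn about z gives the same grasp; the last joint's range is limited). The gripper opens to 94 mm and grips with 3 to 60 N. Pads are 16 mm wide; open, the fingers measure 119 mm over their backs; the gripper's body (75 mm by 177 mm) begins 78 mm behind the grasp point.
Start: joints at [1.101, 0.3, 1.521, -0, 1.321, -0.067], TCP at [0.216, 0.506, 0.224] pointing down, gripper open.
Joint ranges: [-3.03, 3.03], [-0.79, 2.21], [0.23, 2.52], [-1.04, 4.18], [0, 3.07], [-2.55, 2.55]. Speed limits (rad/s): [2.22, 2.22, 2.57, 3.14, 3.14, 3.14].

## Interface

Orientations are given as [roll, pitch, yaw] about the fixed x, y, z axes, in that order (R = Rz(yaw) Ry(pitch) Rx(roll)).
In Python, from station import get_obs, camera, workorder gives the robot as it stands.
- The arm moves only by the tool play_rows, never from a script. Its argument "motion" is a list that holds one entry, the list of rows, each a list of 7 numbers: the shift along the tool's x, y, z as a fraction of full scale, then the turn, a rotation vector about the tool's x, y, z as a fraction of full scale, then the opening, from -1 (shut) to 1 (fully open). In form: [[[x, y, z, ax, ay, az, grip], ...]]. A call has 1 to 10 rows; each row is the pose to reach, as a shift and turn from the pose commanded when the call began, along the tool's axes at that moment, turning the shorter way round; what a row does not reach only later rows make up. Full scale, the value 1, is 0.25 m for a shift and 2 pi rad for a turn. A row lasts 1/10 s, in which the tool goes at most 50 mm and 8.59 degrees, less where a joint would pass 70% of its speed; a pose out of reach is approached as far as the arm can. A call with a number of a shift or a turn outside -1 to 1 is refused whole. A call with a gripper value outside its range is refused whole. The fingers move at their own pace and stop on an object; "grip_force" is the grip in N (left out, the last holds). Time passes only in rows, so rows that repeat a pose let the fingers close. It gives the time, the measured TCP pose, the force, the opening and the grip force at its end, in the units of the state.
- get_obs(): the state, without advancing time (a new reading comes with each control period).
- camera(name): name is "scene" or "top"; returns a dict with "frame" (400x640x3 uint8, red, green, blue), "z_map" (400x640 float32, m along the optical axis (not along the pixel's ray), 0 where there is no reading), "camera_matrix" (3x3 intrinsics, pixels), "T" (4x4, takes a point from camera to world coordinates). Camera axes: x right, y up, looking along -z (the intrinsics and any distortion apply to the point x, -y, -z); pixel columns grow to the right and rows downward; lengths in m; the calibration is good to about 2 mm. A picture is of the moment at which its call begins.
- workorder.hand_in(): hands the job in; it is judged then, once.
The state is a dict: "time_s": time; "qpos": joint angles; "joint_vel": joint speeds; "tau": joint torques, N m; "ee_pos": TCP position; "eef_rot": TCP orientation; "force": force on the tool from outside, world axes, zero at the start; "moment": the same for the moment, N m; "grip_width": finger opening in m; "grip_force": force on a finger pad.
Only numpy, scipy, OpenCV 4.12 (cv2) and the standard library are available. Lean on these libraries where they do the work, as an engineer would, in place of code of your own. Each camera call takes 0.05 s, during which the arm holds its last target. There are 200 camera calls.

## Working session

There is one attempt and no reset: what is moved stays moved. The work goes in short steps, Python scripts to look and compute and a tool call to move; the robot and the scene stay as the last step left them, time stands still between calls to the robot, and variables do not carry over. Pictures are saved under pics/ and viewed, at most 14 in all, crops included, and the job is handed in when it is done.

Besides the shell and the picture viewer there is one more tool, called as name([rows], argument=value, ...), one row to a line, values as JSON. play_rows: Moves the arm, as the interface text tells. Its arguments: {"type":"object","properties":{"motion":{"type":"array"},"grip_force":{"type":"number"}},"required":["motion"]}

```bash
mkdir -p pics; ls; python3 - <<'E'
from station import get_obs,camera
import cv2,numpy as np
o=get_obs();print({k:np.round(v,3).tolist() for k,v in o.items()})
for n in("top","scene"):
    c=camera(n);cv2.imwrite(f"pics/{n}0.png",cv2.cvtColor(c["frame"],cv2.COLOR_RGB2BGR));np.savez(f"{n}0.npz",**c)
    print(n,np.round(c["camera_matrix"],1).tolist(),np.round(c["T"],3).tolist())
E
```

```text
pics
{'time_s': 0.0, 'qpos': [1.101, 0.3, 1.522, 0.0, 1.321, -0.067], 'joint_vel': [0.001, 0.002, -0.002, 0.001, -0.0, 0.0], 'tau': [0.002, -53.18, -35.275, 0.071, 0.024, -0.0], 'ee_pos': [0.215, 0.506, 0.224], 'eef_rot': [-3.14, -0.0, 2.739], 'force': [-0.662, -0.457, 0.065], 'moment': [0.008, -0.034, 0.038], 'grip_force': 0.0, 'grip_width': 0.094}
top [[369.6, 0.0, 323.3], [0.0, 369.6, 198.4], [0.0, 0.0, 1.0]] [[-0.007, 0.997, -0.079, 0.446], [-1.0, -0.007, -0.002, 0.02], [-0.002, 0.079, 0.997, 1.087], [0.0, 0.0, 0.0, 1.0]]
scene [[496.4, 0.0, 319.6], [0.0, 496.4, 195.3], [0.0, 0.0, 1.0]] [[0.107, -0.831, 0.546, 1.492], [0.994, 0.091, -0.057, -0.083], [-0.002, 0.549, 0.836, 1.534], [0.0, 0.0, 0.0, 1.0]]
```

View pics/top0.png

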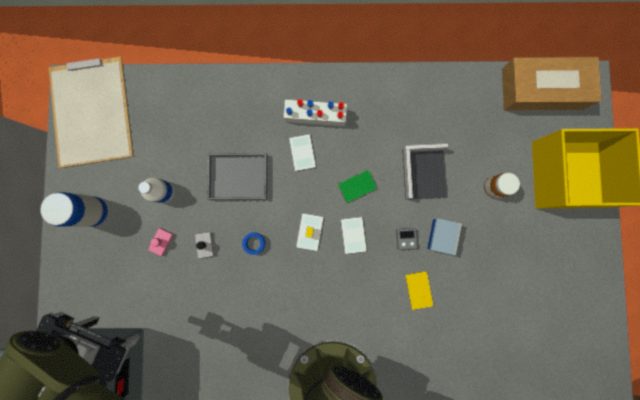

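View pics/scene0.png

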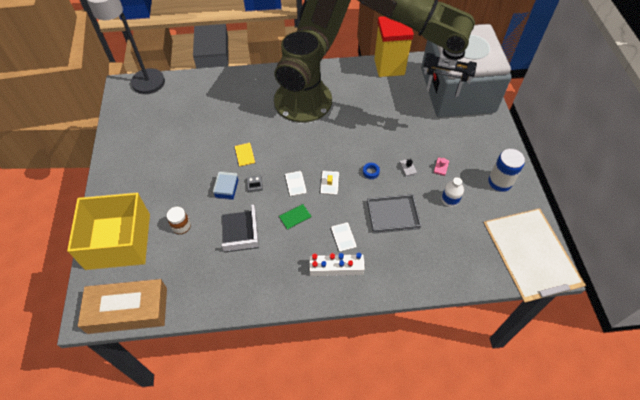

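```bash
cat > h.py <<'E'
import numpy as np,cv2
from station import get_obs,camera
def ray(c,uv,z):
    uv=np.atleast_2d(np.asarray(uv,float));K=c["camera_matrix"];T=c["T"]
    d=np.c_[(uv[:,0]-K[0,2])/K[0,0],-(uv[:,1]-K[1,2])/K[1,1],-np.ones(len(uv))]@T[:3,:3].T
    return T[:3,3]+d*((z-T[2,3])/d[:,2])[:,None]
def cloud(c):
    h,w=c["z_map"].shape;v,u=np.mgrid[:h,:w];K=c["camera_matrix"];Z=c["z_map"]
    p=np.stack([(u-K[0,2])/K[0,0]*Z,-(v-K[1,2])/K[1,1]*Z,-Z],-1)
    return p@c["T"][:3,:3].T+c["T"][:3,3]
def px(c,P):
    p=(np.atleast_2d(P)-c["T"][:3,3])@c["T"][:3,:3];K=c["camera_matrix"]
    return np.c_[K[0,0]*p[:,0]/-p[:,2]+K[0,2],-K[1,1]*p[:,1]/-p[:,2]+K[1,2]]
def rect(c,mask,z,close=0):
    """largest blob of mask -> centre, sizes(mm), yaw of long side (deg) on plane z"""
    m=mask.astype(np.uint8)*255
    if close:m=cv2.morphologyEx(m,cv2.MORPH_CLOSE,np.ones((close,close),np.uint8))
    cs,_=cv2.findContours(m,cv2.RETR_EXTERNAL,cv2.CHAIN_APPROX_NONE)
    k=max(cs,key=cv2.contourArea)[:,0,:]
    # grow by half pixel through filling: use supersampled hull corners
    pts=np.concatenate([k+o for o in([-.5,-.5],[.5,-.5],[.5,.5],[-.5,.5])])
    w=ray(c,pts,z)[:,:2].astype(np.float32)*1000
    (cx,cy),(a,b),t=cv2.minAreaRect(w)
    if a<b:a,b,t=b,a,t+90
    t=(t+90)%180-90
    return np.round([cx,cy,a,b,t],1)
def roi(c,x0,y0,x1,y1):
    m=np.zeros(c["z_map"].shape,bool);m[y0:y1,x0:x1]=1;return m
E
python3 - <<'E'
from h import *
for n,R in(("top",dict(p1=(285,130,320,175),p2=(335,212,374,258),t=(293,208,328,255))),("scene",dict(p1=(325,218,360,255),p2=(280,167,310,198),t=(317,167,345,200)))):
    c=dict(np.load(f"{n}0.npz"));W=cloud(c);f=c["frame"].astype(int)
    hsv=cv2.cvtColor(c["frame"],cv2.COLOR_RGB2HSV)
    for k,r in R.items():
        print(n,k,rect(c,roi(c,*r)&(f.min(2)>135) ,.008,3 if k!='t' else 9))
    r=roi(c,*R['t'])&(hsv[...,1]>120)&(f[...,0]>120)&(f[...,2]<120);print('tag',rect(c,r,.036))
    b=(f.max(2)<50)
    z=W[...,2]
    print('bench z',np.median(z[120:130,200:260] if n=="top" else z[150:160,290:320]))
c=dict(np.load("top0.npz"));W=cloud(c);z=W[...,2]
# height map checks
q=lambda r,lo,hi:rect(c,roi(c,*r)&(z>lo)&(z<hi),(lo+hi)/2)
print('z range jig',np.round(z[140:204:4,400:452:4]*1000).astype(int))
print('weight',np.round(z[230:262:3,190:220:3]*1000).astype(int))
E
python3 - <<'E'
import cv2
a=cv2.imread('pics/top0.png')
b=cv2.resize(a[130:260,180:460],None,fx=2.85,fy=2.85,interpolation=cv2.INTER_CUBIC);cv2.imwrite('pics/crop1.png',b)
E
```

```text
top p1 [669.9  84.7 105.5  68.1  10. ]
top p2 [424.7 -64.  105.8  67.3   6.5]
top t [435.   63.5 106.4  67.8 -10.5]
tag [ 4.352e+02  6.120e+01  2.820e+01  2.270e+01 -4.000e-01]
bench z 0.0005644880147351872
scene p1 [671.5  81.3 147.1 125.   -6.4]
scene p2 [425.6 -63.8 141.7 106.2  -5.5]
scene t [443.8  67.1 150.1 106.3  -6.2]
tag [448.2  60.1  45.1  18.5  -6.9]
bench z -0.002877822923990858
z range jig [[   3    3    2    2   -3   -1    2    1    1    2    2   -2    2]
 [  -2    0   -1   -1    0    1    1    0    1   48   47   46    3]
 [  -2   29   45   51   48   48   44   42   41   37   36   35   -2]
 [  -2   20   49   12    8    7    8   13    7    5    9    1    0]
 [   0   22   47    9    7    8    9   10    9    9    8    0    2]
 [  -1   19   48    7    9    8   10    5    7    6   10    8   -3]
 [   1   13   49   10    9   10   10   10    7    6    9    5    0]
 [   1    7   48    9    7    9    6    4    9   11    7   11    1]
 [   0   10   48    6    7    7    6    7    7   11    7    9    4]
 [  -1    5   50    6    8    9    8   12    9    5    9    8    0]
 [   1    3  
[... 286 characters left out ...]
   7    9    7    8    8    6    5    0]
 [1087    2    3    0    0   -1   -2    1    0   -1   -1    3   -3]]
weight [[   0    1    7    3    1    2    1   -1   -2    0]
 [   4   -3    1    1   12   20   18    4    3    3]
 [  -1    2   16   13   19   12   14    4    1    4]
 [   0   -1   15   15   16   13   14   11    2    0]
 [   0   -1   17   45 1087   11   12   11    2    0]
 [   4    0   46   49   47   38   14   13    4    1]
 [   5    1    3   49   50   15   13   15   -2    1]
 [   3    1   -2   14   11   14   12   15    3   -1]
 [   1    4    0   14   17   14   14   14    1    0]
 [   5    1   -1   16   16    4   -1    5    3    1]
 [   1    1    3    1    4    0    1    3    2    1]]
```

View pics/crop1.png

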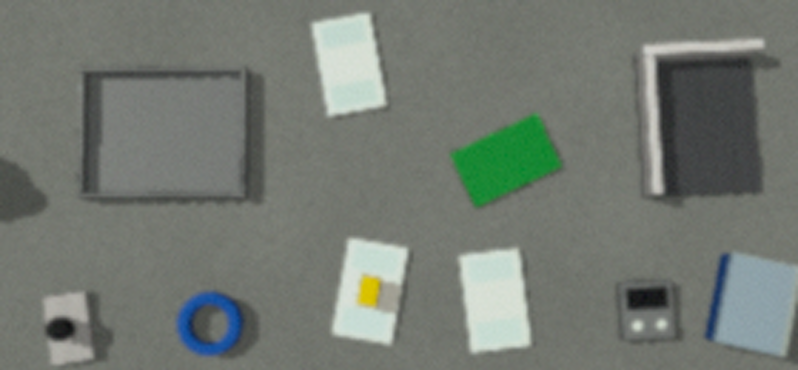

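```bash
cat >> h.py <<'E'
def weight(c):
    W=cloud(c);z=W[...,2];f=c["frame"].astype(int)
    return W,z,f
def way(pts):
    """pts: (x,y,z m, yaw deg); rows rel. to current measured pose, assuming tool down"""
    o=get_obs();p=np.array(o["ee_pos"]);y=o["eef_rot"][2]
    R=np.array([[np.cos(y),np.sin(y),0],[np.sin(y),-np.cos(y),0],[0,0,-1]])
    print('t',round(o["time_s"],1),'pos',np.round(p,4),'rot',np.round(np.degrees(o["eef_rot"]),2),'w',round(o["grip_width"],4))
    for x in pts:
        d=R.T@(np.array(x[:3])-p)/.25;a=-((x[3]-np.degrees(y)+180)%360-180)/360
        print(x,'->',np.round(d,4).tolist(),'az',round(a,4))
E
python3 - <<'E'
from h import *
c=dict(np.load("top0.npz"));W=cloud(c);z=W[...,2];f=c["frame"].astype(int)
# jig base: dark, low-lying
m=roi(c,400,140,455,205)&(f.max(2)<65)&(z<.03)
print('base',m.sum(),rect(c,m,.008,3))
m=roi(c,400,135,455,205)&(f.min(2)>130);print('fence top px',m.sum())
# left fence: inner (right) edge subpixel per row; top fence: inner(lower) edge per column
g=f.mean(2)
L=[]
for v in range(158,192):
    r=g[v,402:425];i=r.argmax();h=(r[i]+r[i+5:i+9].min())/2
    j=next(k for k in range(i,len(r)) if r[k]<h);L.append((402+j-1+(r[j-1]-h)/(r[j-1]-r[j]),v))
U=[]
for u in range(416,444):
    r=g[140:165,u];i=r.argmax();h=(r[i]+r[i+4:i+9].min())/2
    j=next(k for k in range(i,len(r)) if r[k]<h);U.append((u,140+j-1+(r[j-1]-h)/(r[j-1]-r[j])))
lines=[]
for P in(L,U):
    w=ray(c,P,.048)[:,:2].astype(np.float32);vx,vy,x,y=cv2.fitLine(w,cv2.DIST_HUBER,0,.001,.001).ravel();lines.append((np.array([x,y]),np.array([vx,vy])))
    print('line',x,y,np.degrees(np.arctan2(vy,vx)))
(p,d),(q,e)=lines;s=np.linalg.solve(np.c_[d,-e],q-p);print('corner',p+d*s[0])
# tray
m=roi(c,200,145,275,210)&(z>.012)&(z<.035);print('tray walls',rect(c,m,.024,3))
hs=cv2.cvtColor(c["frame"],cv2.COLOR_RGB2HSV)
m=roi(c,190,225,220,262);s=m&(g>110);print('slab',rect(c,s,.014,5))
k=m&(f.max(2)<45);print('knob',k.sum(),rect(c,k,.048))
E
```

```text
base 346 [ 601.2 -287.6  142.8   99.     1.8]
fence top px 393
line 0.58502555 -0.2277389 2.2801936
line 0.6698231 -0.2863496 -88.77077
corner [ 0.66849416 -0.22441536]
tray walls [596.9 271.7 172.1 138.1 -89.7]
slab [404.3 365.6 108.1  87.    0.9]
knob 35 [399.9 364.1  25.2  13.9  89.6]
```

```bash
python3 - <<'E'
from h import *
way([(.435,.3,.2,169.5),(.435,.0625,.15,169.5)])
E
```

```text
t 0.1 pos [0.2155 0.5058 0.224 ] rot [-179.94   -0.    156.92] w 0.0939
(0.435, 0.3, 0.2, 169.5) -> [-1.1304, -0.4132, 0.0958] az -0.0349
(0.435, 0.0625, 0.15, 169.5) -> [-1.5027, -1.2872, 0.2958] az -0.0349
```

play_rows([
  [[-0.8,-0.6,0.1,0,0,-0.0349,1],[-0.8,-0.6,0.1,0,0,-0.0349,1],[-0.8,-0.6,0.1,0,0,-0.0349,1],[-0.8,-0.6,0.1,0,0,-0.0349,1],[-0.8,-0.6,0.1,0,0,-0.0349,1],[-0.8,-0.6,0.1,0,0,-0.0349,1],[-0.8,-0.6,0.1,0,0,-0.0349,1]],
])

```text
time_s: 0.8
ee_pos: [0.3412, 0.2888, 0.1994]
eef_rot: [-3.141, -0.0, 2.956]
force: [0.1, 0.7, 0.0]
grip_width: 0.0938
grip_force: 0.0
```

```bash
python3 - <<'E'
from h import *
way([(.435,.0625,.12,169.5),(.435,.0625,.03,169.5)])
E
```

```text
t 0.8 pos [0.3412 0.2888 0.1994] rot [-1.7999e+02 -1.0000e-02  1.6934e+02] w 0.0938
(0.435, 0.0625, 0.12, 169.5) -> [-0.5362, -0.8203, 0.3175] az -0.0004
(0.435, 0.0625, 0.03, 169.5) -> [-0.5362, -0.8203, 0.6775] az -0.0004
```

play_rows([
  [[-0.536,-0.82,0.318,0,0,-0.0004,1],[-0.536,-0.82,0.318,0,0,-0.0004,1],[-0.536,-0.82,0.318,0,0,-0.0004,1],[-0.536,-0.82,0.318,0,0,-0.0004,1],[-0.536,-0.82,0.318,0,0,-0.0004,1],[-0.536,-0.82,0.318,0,0,-0.0004,1],[-0.536,-0.82,0.318,0,0,-0.0004,0],[-0.536,-0.82,0.318,0,0,-0.0004,0]],
])

```text
time_s: 1.6
ee_pos: [0.435, 0.0651, 0.1203]
eef_rot: [3.141, 0.0, 2.962]
force: [0.6, 0.1, -0.4]
grip_width: 0.0815
grip_force: 0.0
```

```bash
python3 - <<'E'
from h import *
way([(.435,.0625,.03,169.5)])
c=camera("scene");cv2.imwrite("pics/s1.png",cv2.resize(cv2.cvtColor(c["frame"],cv2.COLOR_RGB2BGR)[110:290,190:510],None,fx=2.4,fy=2.4,interpolation=cv2.INTER_CUBIC))
E
```

```text
t 1.6 pos [0.435  0.0651 0.1203] rot [1.7999e+02 1.0000e-02 1.6971e+02] w 0.0815
(0.435, 0.0625, 0.03, 169.5) -> [-0.0017, -0.0102, 0.361] az 0.0006
```

View pics/s1.png

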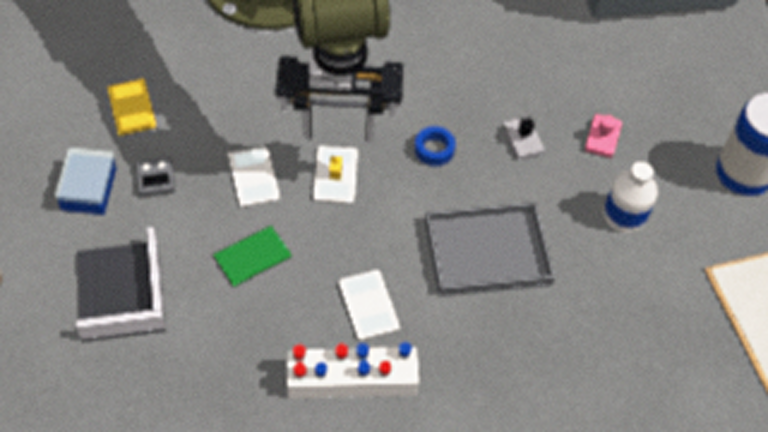

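play_rows([
  [[0,0,0.18,0,0,0,0],[0,0,0.3,0,0,0,0],[0,0,0.361,0,0,0,0],[0,0,0.361,0,0,0,0],[0,0,0.361,0,0,0,-1],[0,0,0.361,0,0,0,-1],[0,0,0.361,0,0,0,-1],[0,0,0.361,0,0,0,-1],[0,0,0.361,0,0,0,-1]],
], grip_force=15)

```text
time_s: 2.55
ee_pos: [0.4353, 0.0638, 0.0302]
eef_rot: [3.141, 0.001, 2.961]
force: [-1.6, 2.3, 6.8]
grip_width: 0.0196
grip_force: 15.0
```

```bash
python3 - <<'E'
from h import *
way([(.435,.0625,.12,169.5),(.597,.272,.12,180),(.597,.272,.037,180)])
E
```

```text
t 2.5 pos [0.4353 0.0638 0.0302] rot [1.7998e+02 3.0000e-02 1.6963e+02] w 0.0196
(0.435, 0.0625, 0.12, 169.5) -> [0.0003, -0.0052, -0.3594] az 0.0004
(0.597, 0.272, 0.12, 180) -> [-0.4863, 0.9358, -0.3594] az -0.0288
(0.597, 0.272, 0.037, 180) -> [-0.4863, 0.9358, -0.0274] az -0.0288
```

play_rows([
  [[0,0,-0.18,0,0,0,-1],[0,0,-0.36,0,0,0,-1],[-0.486,0.936,-0.36,0,0,-0.0288,-1],[-0.486,0.936,-0.36,0,0,-0.0288,-1],[-0.486,0.936,-0.36,0,0,-0.0288,-1],[-0.486,0.936,-0.36,0,0,-0.0288,-1],[-0.486,0.936,-0.36,0,0,-0.0288,-1],[-0.486,0.936,-0.36,0,0,-0.0288,-1],[-0.486,0.936,-0.36,0,0,-0.0288,-1],[-0.486,0.936,-0.36,0,0,-0.0288,-1]],
])

```text
time_s: 3.55
ee_pos: [0.5962, 0.2712, 0.1192]
eef_rot: [-3.141, -0.001, 3.141]
force: [-0.5, -1.1, -0.7]
grip_width: 0.0199
grip_force: 15.0
```

```bash
python3 - <<'E'
from h import *
way([(.597,.272,.12,180),(.597,.272,.0365,180)])
E
```

```text
t 3.5 pos [0.5962 0.2712 0.1192] rot [-1.7997e+02 -6.0000e-02  1.7999e+02] w 0.0199
(0.597, 0.272, 0.12, 180) -> [-0.0031, 0.0032, -0.0033] az -0.0
(0.597, 0.272, 0.0365, 180) -> [-0.0031, 0.0032, 0.3307] az -0.0
```

play_rows([
  [[0,0,0.16,0,0,0,-1],[0,0,0.28,0,0,0,-1],[0,0,0.32,0,0,0,-1],[0,0,0.334,0,0,0,-1],[0,0,0.335,0,0,0,-1],[0,0,0.335,0,0,0,-0.2],[0,0,0.335,0,0,0,-0.2],[0,0,0.335,0,0,0,-0.2],[0,0,0.2,0,0,0,-0.2],[0,0,-0.1,0,0,0,0]],
])

```text
time_s: 4.55
ee_pos: [0.5955, 0.2714, 0.1183]
eef_rot: [-3.14, -0.005, 3.142]
force: [0.4, 0.4, 0.4]
grip_width: 0.0426
grip_force: 0.0
```

```bash
python3 - <<'E'
from h import *
way([(.67,.2,.15,190),(.67,.0847,.15,190),(.67,.0847,.0215,190)])
E
```

```text
t 4.5 pos [0.5955 0.2714 0.1183] rot [-179.89   -0.28  180.  ] w 0.0426
(0.67, 0.2, 0.15, 190) -> [-0.298, -0.2855, -0.1268] az -0.0278
(0.67, 0.0847, 0.15, 190) -> [-0.298, -0.7467, -0.1268] az -0.0278
(0.67, 0.0847, 0.0215, 190) -> [-0.298, -0.7467, 0.3872] az -0.0278
```

play_rows([
  [[0,0,-0.1,0,0,0,1],[-0.298,-0.747,-0.1,0,0,-0.0278,1],[-0.298,-0.747,-0.1,0,0,-0.0278,1],[-0.298,-0.747,-0.1,0,0,-0.0278,1],[-0.298,-0.747,-0.1,0,0,-0.0278,1],[-0.298,-0.747,-0.1,0,0,-0.0278,1],[-0.298,-0.747,-0.1,0,0,-0.0278,1],[-0.298,-0.747,-0.1,0,0,-0.0278,1],[-0.298,-0.747,-0.1,0,0,-0.0278,1]],
])

```text
time_s: 5.45
ee_pos: [0.6709, 0.0866, 0.1449]
eef_rot: [3.142, 0.0, -2.965]
force: [-0.4, -0.3, 0.3]
grip_width: 0.094
grip_force: 0.0
```

```bash
python3 - <<'E'
from h import *
way([(.67,.0847,.0215,190)])
c=camera("scene");cv2.imwrite("pics/s2.png",cv2.resize(cv2.cvtColor(c["frame"],cv2.COLOR_RGB2BGR)[110:290,190:510],None,fx=2.4,fy=2.4,interpolation=cv2.INTER_CUBIC))
E
```

```text
t 5.5 pos [0.6709 0.0866 0.1449] rot [ 1.8000e+02  1.0000e-02 -1.6989e+02] w 0.094
(0.67, 0.0847, 0.0215, 190) -> [0.005, -0.0068, 0.4936] az 0.0003
```

View pics/s2.png

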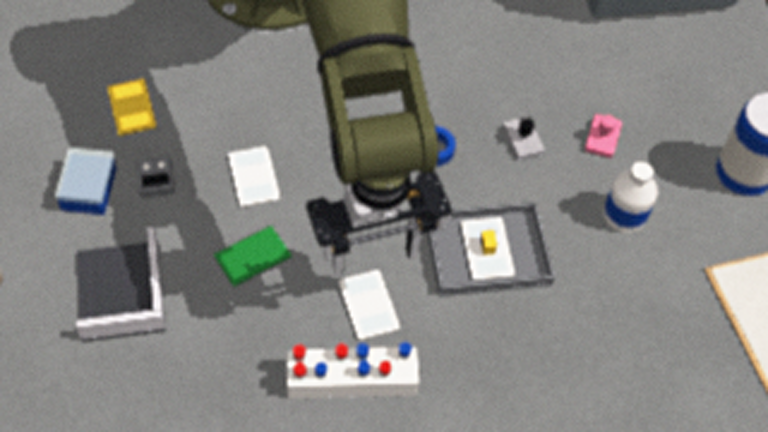

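play_rows([
  [[0,0,0.2,0,0,0,1],[0.002,-0.005,0.38,0,0,0,1],[0.002,-0.005,0.46,0,0,0,1],[0.002,-0.005,0.494,0,0,0,1],[0.002,-0.005,0.494,0,0,0,1],[0.002,-0.005,0.494,0,0,0,-1],[0.002,-0.005,0.494,0,0,0,-1],[0.002,-0.005,0.494,0,0,0,-1],[0.002,-0.005,0.494,0,0,0,-1],[0.002,-0.005,0.494,0,0,0,-1]],
], grip_force=15)

```text
time_s: 6.5
ee_pos: [0.6711, 0.0838, 0.0215]
eef_rot: [-3.142, 0.0, -2.967]
force: [0.1, 0.3, 2.2]
grip_width: 0.0616
grip_force: 15.0
```

```bash
python3 - <<'E'
from h import *
J=np.array([.6196,-.2571]);r=np.radians(2)
T=J+np.array([[np.cos(r),-np.sin(r)],[np.sin(r),np.cos(r)]])@[-.012,-.022];print(T)
way([(.6,-.07,.13,182),(*T,.12,182),(*T,.032,182)])
E
```

```text
[ 0.6083751  -0.27950539]
t 6.5 pos [0.6711 0.0838 0.0215] rot [-1.8e+02  3.0e-02 -1.7e+02] w 0.0616
(0.6, -0.07, 0.13, 182) -> [0.3871, -0.5565, -0.4338] az 0.0222
(np.float64(0.608375099003226), np.float64(-0.2795053921548501), 0.12, 182) -> [0.4997, -1.3876, -0.3938] az 0.0222
(np.float64(0.608375099003226), np.float64(-0.2795053921548501), 0.032, 182) -> [0.4997, -1.3876, -0.0418] az 0.0222
```

play_rows([
  [[0,0,-0.1,0,0,0,-1],[0,0,-0.25,0,0,0,-1],[0,0,-0.42,0,0,0,-1],[0.3,-0.9,-0.42,0,0,0.0222,-1],[0.3,-0.9,-0.42,0,0,0.0222,-1],[0.3,-0.9,-0.42,0,0,0.0222,-1],[0.3,-0.9,-0.42,0,0,0.0222,-1],[0.3,-0.9,-0.42,0,0,0.0222,-1],[0.3,-0.9,-0.42,0,0,0.0222,-1],[0.3,-0.9,-0.42,0,0,0.0222,-1]],
])

```text
time_s: 7.5
ee_pos: [0.636, -0.1513, 0.1261]
eef_rot: [3.141, -0.0, -3.108]
force: [0.2, -0.5, 0.3]
grip_width: 0.062
grip_force: 15.0
```

```bash
python3 - <<'E'
from h import *
way([(.6084,-.2795,.12,182),(.6084,-.2795,.0305,182)])
E
```

```text
t 7.5 pos [ 0.636  -0.1513  0.1261] rot [ 1.7999e+02 -1.0000e-02 -1.7808e+02] w 0.062
(0.6084, -0.2795, 0.12, 182) -> [0.1277, -0.5088, 0.0244] az -0.0002
(0.6084, -0.2795, 0.0305, 182) -> [0.1277, -0.5088, 0.3824] az -0.0002
```

play_rows([
  [[0.128,-0.509,0.0,0,0,0,-1],[0.128,-0.509,0.0,0,0,0,-1],[0.128,-0.509,0.0,0,0,0,-1],[0.128,-0.509,0.0,0,0,0,-1],[0.128,-0.509,0.02,0,0,0,-1],[0.128,-0.509,0.18,0,0,0,-1],[0.128,-0.509,0.3,0,0,0,-1],[0.128,-0.509,0.34,0,0,0,-1],[0.128,-0.509,0.34,0,0,0,-1]],
])

```text
time_s: 8.4
ee_pos: [0.6087, -0.2773, 0.04]
eef_rot: [3.14, -0.002, -3.105]
force: [0.7, 0.3, -1.0]
grip_width: 0.0614
grip_force: 15.0
```

```bash
python3 - <<'E'
from h import *
way([(.6084,-.2795,.0298,182)])
E
```

```text
t 8.4 pos [ 0.6087 -0.2773  0.04  ] rot [ 1.7992e+02 -1.2000e-01 -1.7788e+02] w 0.0614
(0.6084, -0.2795, 0.0298, 182) -> [0.0016, -0.0087, 0.0407] az 0.0003
```

play_rows([
  [[0,-0.004,0.02,0,0,0,-1],[0,-0.004,0.04,0,0,0,-1],[0,-0.004,0.041,0,0,0,-1],[0,-0.004,0.041,0,0,0,0.48],[0,-0.004,0.041,0,0,0,0.48],[0,-0.004,0.041,0,0,0,0.48],[0,-0.004,-0.1,0,0,0,0.48],[0,-0.004,-0.25,0,0,0,0.48],[0,-0.004,-0.4,0,0,0,0.48],[0,-0.004,-0.4,0,0,0,1]],
])

```text
time_s: 9.4
ee_pos: [0.6106, -0.2811, 0.1475]
eef_rot: [-3.137, 0.008, -3.106]
force: [0.5, -0.3, 0.3]
grip_width: 0.0748
grip_force: 0.0
```

```bash
python3 - <<'E'
from h import *
way([(.4247,-.064,.14,186.5),(.4247,-.064,.0215,186.5)])
c=camera("top");f=c["frame"].astype(int);print('p2',rect(c,roi(c,335,212,374,258)&(f.min(2)>135),.008,3))
cv2.imwrite("pics/t2.png",cv2.resize(cv2.cvtColor(c["frame"],cv2.COLOR_RGB2BGR)[130:260,180:460],None,fx=2.85,fy=2.85,interpolation=cv2.INTER_CUBIC))
E
```

```text
t 9.4 pos [ 0.6106 -0.2811  0.1475] rot [-179.74    0.45 -177.99] w 0.0748
(0.4247, -0.064, 0.14, 186.5) -> [0.7126, 0.8939, 0.03] az -0.0125
(0.4247, -0.064, 0.0215, 186.5) -> [0.7126, 0.8939, 0.504] az -0.0125
p2 [424.4 -63.7 108.7  72.1   6.7]
```

View pics/t2.png

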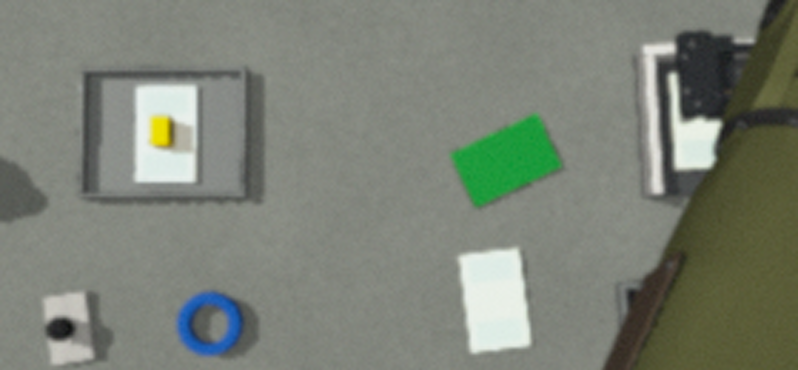

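The tagged plate lies flat in the tray and plate 1 is on the jig base; plate 2 (crop 495,300) has not moved. Next I pick plate 2.

play_rows([
  [[0.713,0.894,0.0,0,0,-0.0125,1],[0.713,0.894,0.0,0,0,-0.0125,1],[0.713,0.894,0.0,0,0,-0.0125,1],[0.713,0.894,0.0,0,0,-0.0125,1],[0.713,0.894,0.0,0,0,-0.0125,1],[0.713,0.894,0.0,0,0,-0.0125,1],[0.713,0.894,0.0,0,0,-0.0125,1],[0.713,0.894,0.2,0,0,-0.0125,1],[0.713,0.894,0.3,0,0,-0.0125,1],[0.713,0.894,0.3,0,0,-0.0125,1]],
])

```text
time_s: 10.45
ee_pos: [0.421, -0.0628, 0.0632]
eef_rot: [3.14, -0.006, -3.028]
force: [0.4, -0.5, 0.6]
grip_width: 0.0939
grip_force: 0.0
```

```bash
python3 - <<'E'
from h import *
way([(.4247,-.064,.0215,186.5)])
E
```

```text
t 10.4 pos [ 0.421  -0.0628  0.0632] rot [ 179.88   -0.34 -173.5 ] w 0.0939
(0.4247, -0.064, 0.0215, 186.5) -> [-0.0141, -0.0062, 0.1667] az 0.0
```

play_rows([
  [[0,-0.002,0.1,0,0,0,1],[0,-0.002,0.14,0,0,0,1],[0,-0.002,0.14,0,0,0,1],[0,-0.002,0.14,0,0,0,1]],
])

```text
time_s: 10.85
ee_pos: [0.4233, -0.0637, 0.0321]
eef_rot: [-3.141, 0.001, -3.028]
force: [0.1, -0.4, 0.7]
grip_width: 0.0943
grip_force: 0.0
```

```bash
python3 - <<'E'
from h import *
way([(.4247,-.064,.0215,186.5)])
E
```

```text
t 10.8 pos [ 0.4233 -0.0637  0.0321] rot [-1.7998e+02  4.0000e-02 -1.7349e+02] w 0.0943
(0.4247, -0.064, 0.0215, 186.5) -> [-0.0054, -0.0018, 0.0424] az 0.0
```

play_rows([
  [[-0.005,-0.002,0.042,0,0,0,1],[-0.005,-0.002,0.042,0,0,0,1],[-0.005,-0.002,0.042,0,0,0,-1],[-0.005,-0.002,0.042,0,0,0,-1],[-0.005,-0.002,0.042,0,0,0,-1],[-0.005,-0.002,0.042,0,0,0,-1],[-0.005,-0.002,0.042,0,0,0,-1],[-0.005,-0.002,-0.12,0,0,0,-1],[-0.005,-0.002,-0.3,0,0,0,-1],[-0.005,-0.002,-0.4,0,0,0,-1]],
])

```text
time_s: 11.85
ee_pos: [0.4247, -0.064, 0.1341]
eef_rot: [-3.141, 0.003, -3.028]
force: [1.1, 0.2, -0.8]
grip_width: 0.062
grip_force: 15.0
```

```bash
python3 - <<'E'
from h import *
way([(.6084,-.2795,.125,182),(.6084,-.2795,.05,182)])
E
```

```text
t 11.8 pos [ 0.4247 -0.064   0.1341] rot [-1.7994e+02  1.5000e-01 -1.7349e+02] w 0.062
(0.6084, -0.2795, 0.125, 182) -> [-0.6323, -0.9399, 0.0365] az 0.0125
(0.6084, -0.2795, 0.05, 182) -> [-0.6323, -0.9399, 0.3365] az 0.0125
```

play_rows([
  [[-0.632,-0.937,0.02,0,0,0.0125,-1],[-0.632,-0.937,0.02,0,0,0.0125,-1],[-0.632,-0.937,0.02,0,0,0.0125,-1],[-0.632,-0.937,0.02,0,0,0.0125,-1],[-0.632,-0.937,0.02,0,0,0.0125,-1],[-0.632,-0.937,0.02,0,0,0.0125,-1],[-0.632,-0.937,0.02,0,0,0.0125,-1],[-0.632,-0.937,0.15,0,0,0.0125,-1],[-0.632,-0.937,0.28,0,0,0.0125,-1],[-0.632,-0.937,0.28,0,0,0.0125,-1]],
])

```text
time_s: 12.85
ee_pos: [0.6053, -0.277, 0.0567]
eef_rot: [3.138, -0.007, -3.106]
force: [0.5, 0.6, -0.8]
grip_width: 0.0619
grip_force: 15.0
```

```bash
python3 - <<'E'
from h import *
way([(.6084,-.2790,.038,182)])
E
```

```text
t 12.8 pos [ 0.6053 -0.277   0.0567] rot [ 179.77   -0.39 -177.97] w 0.0619
(0.6084, -0.279, 0.038, 182) -> [-0.0122, -0.0084, 0.0747] az 0.0001
```

play_rows([
  [[0,0,0.02,0,0,0,-1],[0,0,0.04,0,0,0,-1],[0,0,0.04,0,0,0,-1],[0,0,0.04,0,0,0,-1]],
])

```text
time_s: 13.25
ee_pos: [0.608, -0.2788, 0.0522]
eef_rot: [-3.141, 0.001, -3.106]
force: [-0.1, -1.2, -0.8]
grip_width: 0.0618
grip_force: 15.0
```

```bash
python3 - <<'E'
from h import *
way([(.6086,-.2785,.0378,182)])
E
```

```text
t 13.2 pos [ 0.608  -0.2788  0.0522] rot [-1.7996e+02  6.0000e-02 -1.7798e+02] w 0.0618
(0.6086, -0.2785, 0.0378, 182) -> [-0.0025, 0.001, 0.0576] az 0.0
```

play_rows([
  [[0,0,0.03,0,0,0,-1],[0,0,0.05,0,0,0,-1],[0,0,0.058,0,0,0,-1],[0,0,0.058,0,0,0,-1],[0,0,0.058,0,0,0,0.48],[0,0,0.058,0,0,0,0.48],[0,0,0.058,0,0,0,0.48],[0,0,-0.1,0,0,0,0.48],[0,0,-0.25,0,0,0,0.48],[0,0,-0.3,0,0,0,-1]],
])

```text
time_s: 14.25
ee_pos: [0.6088, -0.2793, 0.1305]
eef_rot: [-3.139, 0.005, -3.106]
force: [-0.3, 0.1, 0.8]
grip_width: 0.0644
grip_force: 0.0
```

```bash
python3 - <<'E'
from h import *
# stack centre ~(.6085,-.2788), -y push: finger centre start at -y by 31+12.5+14
J=np.array([.6085,-.2785]);r=np.radians(2);R=np.array([[np.cos(r),-np.sin(r)],[np.sin(r),np.cos(r)]])
P=J+R@[0,-.058];print(P)
way([(*P,.12,182),(*P,.03,182)])
E
```

```text
[ 0.61052417 -0.33646467]
t 14.2 pos [ 0.6088 -0.2793  0.1305] rot [-179.84    0.27 -177.98] w 0.0644
(np.float64(0.6105241708087451), np.float64(-0.3364646679671076), 0.12, 182) -> [0.0013, -0.2288, 0.0419] az 0.0
(np.float64(0.6105241708087451), np.float64(-0.3364646679671076), 0.03, 182) -> [0.0013, -0.2288, 0.4019] az 0.0
```

play_rows([
  [[0,-0.23,0.0,0,0,0,-1],[0,-0.23,0.0,0,0,0,-1],[0,-0.23,0.0,0,0,0,-1],[0,-0.23,0.0,0,0,0,-1],[0,-0.23,0.0,0,0,0,-1],[0,-0.23,0.0,0,0,0,-1],[0,-0.23,0.18,0,0,0,-1],[0,-0.23,0.34,0,0,0,-1],[0,-0.23,0.34,0,0,0,-1],[0,-0.23,0.34,0,0,0,-1]],
])

```text
time_s: 15.25
ee_pos: [0.61, -0.3359, 0.0422]
eef_rot: [3.142, -0.0, -3.106]
force: [0.5, -0.4, 1.6]
grip_width: 0.0004
grip_force: 0.0
```

```bash
python3 - <<'E'
from h import *
way([(.6105,-.3365,.0285,182)])
c=camera("scene");cv2.imwrite("pics/s3.png",cv2.resize(cv2.cvtColor(c["frame"],cv2.COLOR_RGB2BGR)[150:270,190:330],None,fx=5,fy=5,interpolation=cv2.INTER_CUBIC))
E
```

```text
t 15.2 pos [ 0.61   -0.3359  0.0422] rot [ 180.     -0.   -177.96] w 0.0004
(0.6105, -0.3365, 0.0285, 182) -> [-0.0018, -0.0026, 0.0546] az 0.0001
```

View pics/s3.png

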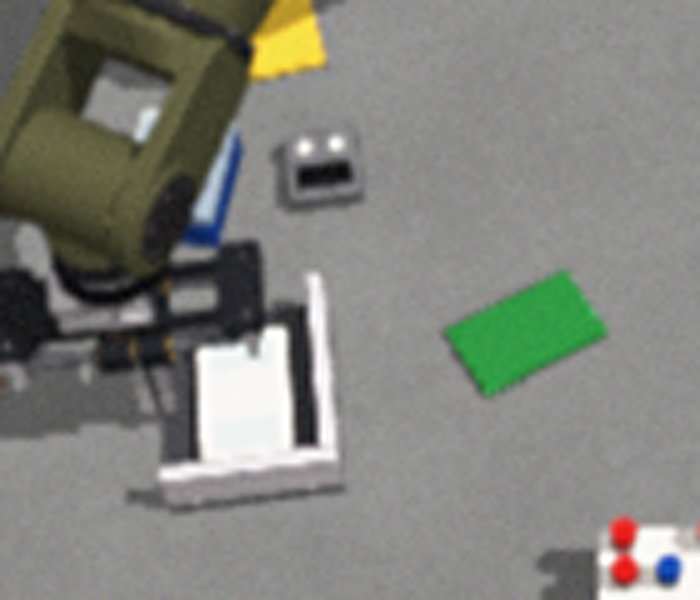

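play_rows([
  [[0,0,0.03,0,0,0,-1],[0,0,0.054,0,0,0,-1],[0,0,0.054,0,0,0,-1],[0,0.03,0.054,0,0,0,-1],[0,0.05,0.054,0,0,0,-1],[0,0.07,0.054,0,0,0,-1],[0,0.085,0.054,0,0,0,-1],[0,0.1,0.054,0,0,0,-1],[0,0.11,0.054,0,0,0,-1],[0,0.12,0.054,0,0,0,-1]],
])

```text
time_s: 16.3
ee_pos: [0.6087, -0.3061, 0.0279]
eef_rot: [-3.141, 0.0, -3.106]
force: [-0.6, -1.0, 0.0]
grip_width: 0.0006
grip_force: 0.8
```

play_rows([
  [[0,0.004,0,0,0,0,-1],[0,0.008,0,0,0,0,-1],[0,0.012,0,0,0,0,-1],[0,0.012,0,0,0,0,-1]],
])

```text
time_s: 16.7
ee_pos: [0.6085, -0.3032, 0.0278]
eef_rot: [-3.142, 0.0, -3.106]
force: [-0.4, 0.6, 2.0]
grip_width: 0.0004
grip_force: 0.9
```

play_rows([
  [[0,0.002,0,0,0,0,-1],[0,0.004,0,0,0,0,-1],[0,0.006,0,0,0,0,-1],[0,0.008,0,0,0,0,-1],[0,0.008,0,0,0,0,-1]],
])

```text
time_s: 17.2
ee_pos: [0.6085, -0.3011, 0.0278]
eef_rot: [-3.142, 0.0, -3.106]
force: [-0.5, -1.6, 2.1]
grip_width: 0.0004
grip_force: 1.4
```

play_rows([
  [[0,0.002,0,0,0,0,-1],[0,0.004,0,0,0,0,-1],[0,0.004,0,0,0,0,-1]],
])

```text
time_s: 17.5
ee_pos: [0.6085, -0.3009, 0.0278]
eef_rot: [-3.14, 0.001, -3.107]
force: [2.0, -6.4, 0.9]
grip_width: 0.0003
grip_force: 3.6
```

play_rows([
  [[0,0.002,0,0,0,0,-1],[0,0.004,0,0,0,0,-1],[0,0.004,0,0,0,0,-1],[0,-0.03,0,0,0,0,-1],[0,-0.06,0,0,0,0,-1],[0,-0.06,-0.15,0,0,0,-1],[0,-0.06,-0.3,0,0,0,-1],[0,-0.06,-0.3,0,0,0,-1]],
])

```text
time_s: 18.3
ee_pos: [0.6107, -0.3164, 0.1083]
eef_rot: [-3.138, 0.007, -3.107]
force: [1.0, -0.8, 0.5]
grip_width: 0.0003
grip_force: 0.0
```

```bash
python3 - <<'E'
from h import *
way([(.534,-.26,.1,182),(.534,-.26,.029,182)])
c=camera("top")
E
```

```text
t 18.3 pos [ 0.6107 -0.3164  0.1083] rot [-179.78    0.38 -177.99] w 0.0003
(0.534, -0.26, 0.1, 182) -> [0.2988, 0.2361, 0.0331] az 0.0
(0.534, -0.26, 0.029, 182) -> [0.2988, 0.2361, 0.3171] az 0.0
```

play_rows([
  [[0.3,0.236,-0.02,0,0,0,-1],[0.3,0.236,-0.02,0,0,0,-1],[0.3,0.236,-0.02,0,0,0,-1],[0.3,0.236,-0.02,0,0,0,-1],[0.3,0.236,0.12,0,0,0,-1],[0.3,0.236,0.24,0,0,0,-1],[0.3,0.236,0.26,0,0,0,-1],[0.3,0.236,0.26,0,0,0,-1]],
])

```text
time_s: 19.15
ee_pos: [0.5322, -0.2591, 0.0371]
eef_rot: [3.141, -0.001, -3.107]
force: [0.4, 0.4, -0.5]
grip_width: 0.0002
grip_force: 0.0
```

```bash
python3 - <<'E'
from h import *
way([(.5426,-.26,.0282,182),(.5615,-.259,.0282,182)])
E
```

```text
t 19.1 pos [ 0.5322 -0.2591  0.0371] rot [ 1.7996e+02 -7.0000e-02 -1.7800e+02] w 0.0002
(0.5426, -0.26, 0.0282, 182) -> [-0.0415, -0.0049, 0.0355] az 0.0
(0.5615, -0.259, 0.0282, 182) -> [-0.1172, -0.0035, 0.0355] az 0.0
```

play_rows([
  [[0,0,0.02,0,0,0,-1],[0,0,0.036,0,0,0,-1],[0,0,0.036,0,0,0,-1],[-0.02,0,0.036,0,0,0,-1],[-0.04,0,0.036,0,0,0,-1],[-0.055,0,0.036,0,0,0,-1],[-0.07,0,0.036,0,0,0,-1],[-0.085,0,0.036,0,0,0,-1],[-0.095,0,0.036,0,0,0,-1],[-0.1,0,0.036,0,0,0,-1]],
])

```text
time_s: 20.15
ee_pos: [0.5571, -0.2579, 0.0286]
eef_rot: [3.142, -0.0, -3.106]
force: [-2.0, -0.1, 1.7]
grip_width: 0.0002
grip_force: 0.6
```

play_rows([
  [[-0.004,0,0,0,0,0,-1],[-0.007,0,0,0,0,0,-1],[-0.01,0,0,0,0,0,-1],[-0.012,0,0,0,0,0,-1],[-0.012,0,0,0,0,0,-1]],
])

```text
time_s: 20.65
ee_pos: [0.5599, -0.2579, 0.0287]
eef_rot: [-3.142, 0.0, -3.106]
force: [-0.2, -0.3, -0.2]
grip_width: 0.0004
grip_force: 0.1
```

play_rows([
  [[-0.002,0,0,0,0,0,-1],[-0.004,0,0,0,0,0,-1],[-0.006,0,0,0,0,0,-1],[-0.008,0,0,0,0,0,-1],[-0.008,0,0,0,0,0,-1]],
])

```text
time_s: 21.15
ee_pos: [0.5618, -0.2578, 0.0287]
eef_rot: [3.142, -0.0, -3.106]
force: [-1.2, -0.8, -0.0]
grip_width: 0.0003
grip_force: 0.8
```

play_rows([
  [[-0.002,0,0,0,0,0,-1],[-0.004,0,0,0,0,0,-1],[-0.004,0,0,0,0,0,-1]],
])

```text
time_s: 21.45
ee_pos: [0.562, -0.2578, 0.0287]
eef_rot: [3.141, -0.002, -3.106]
force: [-9.4, -0.1, 5.3]
grip_width: 0.0002
grip_force: 4.6
```

play_rows([
  [[-0.003,0,0,0,0,0,-1],[-0.003,0,0,0,0,0,-1],[0.03,0,0,0,0,0,-1],[0.06,0,0,0,0,0,-1],[0.06,0,-0.15,0,0,0,-1],[0.06,0,-0.3,0,0,0,-1],[0.06,0,-0.3,0,0,0,-1],[0.06,0,-0.3,0,0,0,-1]],
])

```text
time_s: 22.25
ee_pos: [0.5479, -0.2583, 0.1042]
eef_rot: [-3.141, 0.002, -3.107]
force: [0.3, 0.2, -1.5]
grip_width: 0.0004
grip_force: 0.0
```

```bash
python3 - <<'E'
from h import *
way([(.6215,-.320,.1,182),(.6215,-.320,.04,182)])
E
```

```text
t 22.2 pos [ 0.5479 -0.2583  0.1042] rot [-1.7996e+02  9.0000e-02 -1.7799e+02] w 0.0004
(0.6215, -0.32, 0.1, 182) -> [-0.2854, -0.2568, 0.0167] az 0.0
(0.6215, -0.32, 0.04, 182) -> [-0.2854, -0.2568, 0.2567] az 0.0
```

play_rows([
  [[-0.285,-0.257,-0.02,0,0,0,-1],[-0.285,-0.257,-0.02,0,0,0,-1],[-0.285,-0.257,-0.02,0,0,0,-1],[-0.285,-0.257,-0.02,0,0,0,-1],[-0.285,-0.257,0.1,0,0,0,-1],[-0.285,-0.257,0.22,0,0,0,-1],[-0.285,-0.257,0.25,0,0,0,-1],[-0.285,-0.257,0.25,0,0,0,-1],[-0.285,-0.257,0.25,0,0,0,-1]],
])

```text
time_s: 23.15
ee_pos: [0.6217, -0.32, 0.0428]
eef_rot: [-3.141, 0.001, -3.106]
force: [-0.6, 0.5, 0.6]
grip_width: 0.0005
grip_force: 0.0
```

```bash
python3 - <<'E'
from h import *
way([(.621,-.3005,.0285,182)])
E
```

```text
t 23.1 pos [ 0.6217 -0.32    0.0428] rot [-1.7995e+02  8.0000e-02 -1.7798e+02] w 0.0005
(0.621, -0.3005, 0.0285, 182) -> [-0.0001, 0.078, 0.0572] az 0.0001
```

play_rows([
  [[0,0,0.03,0,0,0,-1],[0,0,0.056,0,0,0,-1],[0,0,0.056,0,0,0,-1],[0,0.03,0.056,0,0,0,-1],[0,0.05,0.056,0,0,0,-1],[0,0.062,0.056,0,0,0,-1],[0,0.07,0.056,0,0,0,-1],[0,0.074,0.056,0,0,0,-1],[0,0.076,0.056,0,0,0,-1],[0,0.078,0.056,0,0,0,-1]],
])

```text
time_s: 24.15
ee_pos: [0.6208, -0.3007, 0.0273]
eef_rot: [-3.141, 0.0, -3.107]
force: [-0.4, -3.0, 2.9]
grip_width: 0.0004
grip_force: 2.0
```

play_rows([
  [[0,0.002,0,0,0,0,-1],[0,0.004,0,0,0,0,-1],[0,0.004,0,0,0,0,-1]],
])

```text
time_s: 24.45
ee_pos: [0.6207, -0.3004, 0.0273]
eef_rot: [-3.14, 0.001, -3.107]
force: [0.7, -7.4, 1.8]
grip_width: 0.0004
grip_force: 4.7
```

play_rows([
  [[0,0.002,0,0,0,0,-1],[0,0.002,0,0,0,0,-1],[0,-0.03,0,0,0,0,-1],[0,-0.06,-0.02,0,0,0,-1],[0,-0.06,-0.2,0,0,0,-1],[0,-0.06,-0.4,0,0,0,-1],[0,0.3,-0.5,0,0,0,-1],[0.2,0.9,-0.5,0,0,0,-1],[0.2,0.9,-0.5,0,0,0,-1],[0.2,0.9,-0.5,0,0,0,-1]],
])

```text
time_s: 25.45
ee_pos: [0.5755, -0.1212, 0.1494]
eef_rot: [3.141, -0.001, -3.107]
force: [1.2, 0.7, -0.7]
grip_width: 0.0004
grip_force: 0.0
```

play_rows([
  [[0.6,0.8,0,0,0,0,0],[0.6,0.8,0,0,0,0,0],[0.6,0.8,0,0,0,0,0],[0.6,0.8,0,0,0,0,0],[0.6,0.8,0,0,0,0,0],[0.6,0.8,0,0,0,0,0],[0.6,0.8,0,0,0,0,0]],
])

```text
time_s: 26.15
ee_pos: [0.4196, 0.0722, 0.1498]
eef_rot: [3.142, 0.0, -3.105]
force: [0.6, -1.3, 0.3]
grip_width: 0.0463
grip_force: 0.0
```

```bash
python3 - <<'E'
from h import *
way([])
for n,b in(("top",(130,210,395,455)),("scene",(195,255,215,265))):
    c=camera(n);np.savez(n+"4.npz",**c);f=cv2.cvtColor(c["frame"],cv2.COLOR_RGB2BGR)
    cv2.imwrite(f"pics/{n}4.png",cv2.resize(f[b[0]:b[1],b[2]:b[3]],None,fx=6,fy=6,interpolation=cv2.INTER_CUBIC))
    if n=="top":
        cv2.imwrite("pics/w4.png",cv2.resize(f[220:270,140:290],None,fx=5,fy=5,interpolation=cv2.INTER_CUBIC))
a=cv2.imread("pics/top4.png");b=cv2.imread("pics/scene4.png");w=cv2.imread("pics/w4.png")
C=np.zeros((600,800,3),np.uint8);b=b[:, :300]
H=min(480,a.shape[0]);C[:360,:360]=a[:360,:360];C[:b.shape[0],380:380+b.shape[1]]=b[:600];C[365:600,:750][:,:]=0
C[362:600,:750]=w[:238,:750];cv2.imwrite("pics/m4.png",C)
E
```

```text
t 26.1 pos [0.4196 0.0722 0.1498] rot [ 1.8000e+02  2.0000e-02 -1.7788e+02] w 0.0463
```

View pics/m4.png

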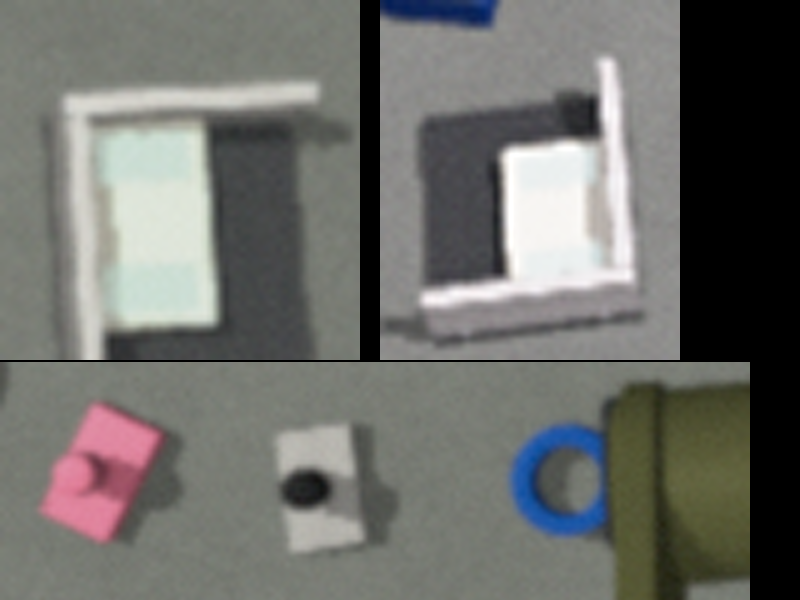

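```bash
python3 - <<'E'
from h import *
c=dict(np.load("top4.npz"));f=c["frame"].astype(int);m=roi(c,190,226,216,262)
s=m&(f.mean(2)>128);k=m&(f.max(2)<50)
print(np.percentile(f.mean(2)[m],[5,30,50,70,90]))
print('slab',rect(c,s|k,.014,3));print('knob',rect(c,k,.040))
h=m&(cloud(c)[...,2]>.009)&(cloud(c)[...,2]<.02);print(rect(c,h,.014))
way([(.404,.359,.13,183),(.404,.359,.038,183)])
E
```

```text
[ 56.91666667 118.66666667 121.66666667 126.5        176.66666667]
slab [399.6 369.9  75.9  48.8   8.6]
knob [399.6 366.8  23.6  20.1 -44.9]
[399.2 367.   73.   48.2   8.8]
t 26.2 pos [0.4203 0.0712 0.1495] rot [-1.8000e+02  1.0000e-02 -1.7802e+02] w 0.0469
(0.404, 0.359, 0.13, 183) -> [0.0255, 1.1527, 0.0779] az -0.0028
(0.404, 0.359, 0.038, 183) -> [0.0255, 1.1527, 0.4459] az -0.0028
```

play_rows([
  [[0.05,0.95,0,0,0,-0.0167,0],[0.05,0.95,0,0,0,-0.0167,0],[0.05,0.95,0,0,0,-0.0167,0],[0.05,0.95,0,0,0,-0.0167,0],[0.05,0.95,0,0,0,-0.0167,0],[0.05,0.95,0,0,0,-0.0167,0],[0.05,0.95,0,0,0,-0.0167,0],[0.05,0.95,0,0,0,-0.0167,0]],
])

```text
time_s: 27.05
ee_pos: [0.3995, 0.3074, 0.1491]
eef_rot: [-3.141, -0.001, -3.003]
force: [-0.2, -0.1, -0.1]
grip_width: 0.0472
grip_force: 0.0
```

```bash
python3 - <<'E'
from h import *
way([(.3995,.3675,.08,188),(.3995,.3675,.038,188)])
E
```

```text
t 27.1 pos [0.3995 0.3074 0.1491] rot [-1.7998e+02 -3.0000e-02 -1.7207e+02] w 0.0472
(0.3995, 0.3675, 0.08, 188) -> [-0.0329, 0.238, 0.2763] az -0.0002
(0.3995, 0.3675, 0.038, 188) -> [-0.0329, 0.238, 0.4443] az -0.0002
```

play_rows([
  [[-0.033,0.238,0,0,0,0,0],[-0.033,0.238,0,0,0,0,0],[-0.033,0.238,0.15,0,0,0,0],[-0.033,0.238,0.25,0,0,0,0],[-0.033,0.238,0.25,0,0,0,0],[-0.033,0.238,0.25,0,0,0,0]],
])

```text
time_s: 27.65
ee_pos: [0.3994, 0.3681, 0.0876]
eef_rot: [-3.142, 0.0, -3.003]
force: [-0.1, 0.6, -0.7]
grip_width: 0.0468
grip_force: 0.0
```

```bash
python3 - <<'E'
from h import *
way([(.3995,.3675,.0385,188)])
c=camera("scene");cv2.imwrite("pics/s5.png",cv2.resize(cv2.cvtColor(c["frame"],cv2.COLOR_RGB2BGR)[130:210,350:470],None,fx=5,fy=5,interpolation=cv2.INTER_CUBIC))
E
```

```text
t 27.6 pos [0.3994 0.3681 0.0876] rot [-180.      0.   -172.05] w 0.0468
(0.3995, 0.3675, 0.0385, 188) -> [0.0001, -0.0022, 0.1965] az -0.0001
```

View pics/s5.png

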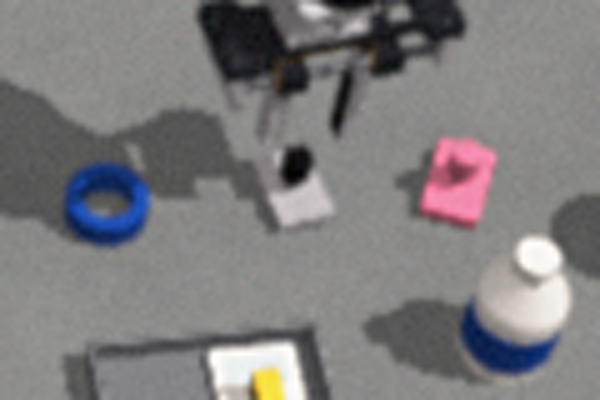

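play_rows([
  [[0,0,0.12,0,0,0,0],[0,0,0.18,0,0,0,0],[0,0,0.198,0,0,0,0],[0,0,0.198,0,0,0,0],[0,0,0.198,0,0,0,-1],[0,0,0.198,0,0,0,-1],[0,0,0.198,0,0,0,-1],[0,0,0.198,0,0,0,-1],[0,0,0.198,0,0,0,-1]],
], grip_force=40)

```text
time_s: 28.6
ee_pos: [0.399, 0.3689, 0.038]
eef_rot: [3.141, 0.001, -3.002]
force: [-1.2, -2.0, 6.4]
grip_width: 0.0233
grip_force: 40.0
```

play_rows([
  [[0,0,-0.1,0,0,0,-1],[0,0,-0.25,0,0,0,-1],[0,0,-0.4,0,0,0,-1],[0,0,-0.4,0,0,0,-1],[0,0,-0.4,0,0,0,-1]],
])

```text
time_s: 29.1
ee_pos: [0.3985, 0.3686, 0.137]
eef_rot: [3.142, 0.0, -3.001]
force: [-0.7, -0.7, -3.7]
grip_width: 0.0231
grip_force: 40.0
```

```bash
python3 - <<'E'
from h import *
print(get_obs()["force"],get_obs()["grip_force"])
way([(.42,.1,.14,182),(.52,-.15,.14,182)])
for n,r in (("top",(170,200,250,290)),):
    c=camera(n);cv2.imwrite("pics/t6.png",cv2.resize(cv2.cvtColor(c["frame"],cv2.COLOR_RGB2BGR)[200:290,150:270],None,fx=5,fy=5,interpolation=cv2.INTER_CUBIC))
c=camera("scene");cv2.imwrite("pics/s6.png",cv2.resize(cv2.cvtColor(c["frame"],cv2.COLOR_RGB2BGR)[110:210,350:470],None,fx=5,fy=5,interpolation=cv2.INTER_CUBIC))
E
```

```text
[-0.69377969 -0.67102788 -3.70979143] 39.99899983406067
t 29.1 pos [0.3985 0.3686 0.137 ] rot [ 180.      0.   -171.97] w 0.0231
(0.42, 0.1, 0.14, 182) -> [0.0651, -1.076, -0.012] az 0.0167
(0.52, -0.15, 0.14, 182) -> [-0.1914, -2.1221, -0.012] az 0.0167
```

View pics/s6.png

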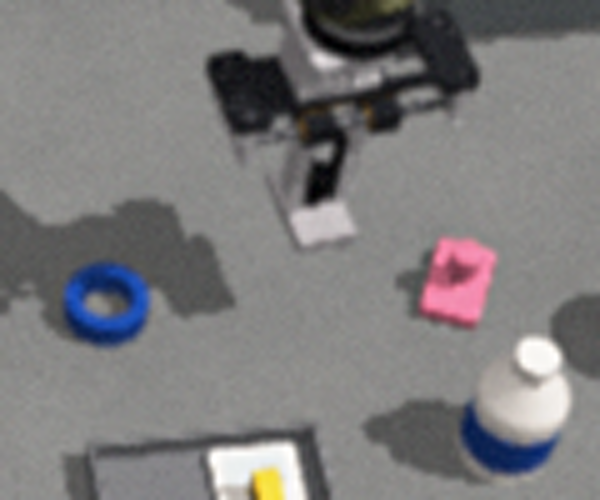

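play_rows([
  [[0.05,-0.97,0,0,0,0.0167,-1],[0.05,-0.97,0,0,0,0.0167,-1],[0.05,-0.97,0,0,0,0.0167,-1],[0.05,-0.97,0,0,0,0.0167,-1],[0.05,-0.97,0,0,0,0.0167,-1],[0.05,-0.97,0,0,0,0.0167,-1],[0.05,-0.97,0,0,0,0.0167,-1],[0.05,-0.97,0,0,0,0.0167,-1]],
])

```text
time_s: 30.0
ee_pos: [0.4199, 0.1275, 0.1366]
eef_rot: [-3.142, -0.001, -3.106]
force: [-0.3, 0.5, -3.6]
grip_width: 0.0234
grip_force: 40.0
```

play_rows([
  [[-0.3,-0.8,0,0,0,0,-1],[-0.3,-0.8,0,0,0,0,-1],[-0.3,-0.8,0,0,0,0,-1],[-0.3,-0.8,0,0,0,0,-1],[-0.3,-0.8,0,0,0,0,-1],[-0.3,-0.8,0,0,0,0,-1],[-0.3,-0.8,0,0,0,0,-1],[-0.3,-0.8,0,0,0,0,-1]],
])

```text
time_s: 30.8
ee_pos: [0.5019, -0.0687, 0.1371]
eef_rot: [3.141, -0.001, -3.104]
force: [0.6, 0.5, -4.0]
grip_width: 0.023
grip_force: 40.0
```

```bash
python3 - <<'E'
from h import *
way([(.62,-.257,.137,182),(.62,-.257,.08,182)])
E
```

```text
t 30.8 pos [ 0.5019 -0.0687  0.1371] rot [ 1.7998e+02 -4.0000e-02 -1.7787e+02] w 0.023
(0.62, -0.257, 0.137, 182) -> [-0.444, -0.7703, 0.0006] az 0.0004
(0.62, -0.257, 0.08, 182) -> [-0.444, -0.7703, 0.2286] az 0.0004
```

play_rows([
  [[-0.444,-0.77,0,0,0,0,-1],[-0.444,-0.77,0,0,0,0,-1],[-0.444,-0.77,0,0,0,0,-1],[-0.444,-0.77,0,0,0,0,-1],[-0.444,-0.77,0,0,0,0,-1],[-0.444,-0.77,0,0,0,0,-1],[-0.444,-0.77,0.1,0,0,0,-1],[-0.444,-0.77,0.2,0,0,0,-1],[-0.444,-0.77,0.2,0,0,0,-1],[-0.444,-0.77,0.2,0,0,0,-1]],
])

```text
time_s: 31.8
ee_pos: [0.6201, -0.2575, 0.0881]
eef_rot: [3.141, -0.0, -3.105]
force: [0.1, 1.1, -2.4]
grip_width: 0.0234
grip_force: 40.0
```

```bash
python3 - <<'E'
from h import *
way([(.62,-.257,.0622,182)])
E
```

```text
t 31.8 pos [ 0.6201 -0.2575  0.0881] rot [ 1.7999e+02 -1.0000e-02 -1.7791e+02] w 0.0234
(0.62, -0.257, 0.0622, 182) -> [0.0003, 0.0022, 0.1036] az 0.0003
```

play_rows([
  [[0,0,0.04,0,0,0,-1],[0,0,0.08,0,0,0,-1],[0,0,0.094,0,0,0,-1],[0,0,0.098,0,0,0,-1],[0,0,0.1,0,0,0,-1],[0,0,0.102,0,0,0,-1],[0,0,0.102,0,0,0,-1]],
])

```text
time_s: 32.5
ee_pos: [0.62, -0.2589, 0.0621]
eef_rot: [-3.141, 0.0, -3.107]
force: [-0.6, 0.8, -1.5]
grip_width: 0.0231
grip_force: 40.0
```

play_rows([
  [[0,0,0.002,0,0,0,-1],[0,0,0.002,0,0,0,-1],[0,0,0.002,0,0,0,-0.4],[0,0,0.002,0,0,0,-0.4],[0,0,0.002,0,0,0,-0.4],[0,0,0.002,0,0,0,-0.4]],
])

```text
time_s: 33.1
ee_pos: [0.6199, -0.2588, 0.0613]
eef_rot: [-3.142, 0.0, -3.106]
force: [0.1, 0.3, -0.0]
grip_width: 0.0281
grip_force: 0.0
```

play_rows([
  [[0,0,-0.06,0,0,0,-0.4],[0,0,-0.12,0,0,0,-0.4],[0,0,-0.3,0,0,0,-0.4],[0,0,-0.4,0,0,0,0],[0,0,-0.5,0,0,0,0],[0.5,0.5,-0.5,0,0,0,0],[0.5,0.5,-0.5,0,0,0,0],[0.5,0.9,-0.5,0,0,0,0],[0.5,0.9,-0.5,0,0,0,0],[0.5,0.9,-0.5,0,0,0,0]],
])

```text
time_s: 34.1
ee_pos: [0.4912, -0.0496, 0.1881]
eef_rot: [-3.141, 0.002, -3.107]
force: [0.6, 0.8, -0.6]
grip_width: 0.0468
grip_force: 0.0
```

play_rows([
  [[0.3,0.7,-0.1,0,0,0,0],[0.3,0.7,-0.1,0,0,0,0],[0.3,0.7,-0.1,0,0,0,0],[0.3,0.7,-0.1,0,0,0,0],[0.3,0.7,-0.1,0,0,0,0],[0.3,0.7,-0.1,0,0,0,0]],
])

```text
time_s: 34.7
ee_pos: [0.411, 0.1217, 0.2127]
eef_rot: [3.141, 0.002, -3.104]
force: [-0.6, -0.8, 0.6]
grip_width: 0.0471
grip_force: 0.0
```

```bash
python3 - <<'E'
from h import *
way([])
C=np.zeros((600,800,3),np.uint8)
for i,(n,b) in enumerate((("top",(130,195,395,455)),("scene",(195,255,215,275)))):
    c=camera(n);np.savez(n+"7.npz",**c);f=cv2.cvtColor(c["frame"],cv2.COLOR_RGB2BGR)
    q=cv2.resize(f[b[0]:b[1],b[2]:b[3]],None,fx=5.5,fy=5.5,interpolation=cv2.INTER_CUBIC)
    C[:q.shape[0],i*400:i*400+q.shape[1]]=q
    if i==0:C[380:600]=cv2.resize(f[100:265,30:560],(800,220))
cv2.imwrite("pics/m7.png",C)
E
```

```text
t 34.7 pos [0.411  0.1217 0.2127] rot [ 1.7999e+02  1.4000e-01 -1.7787e+02] w 0.0471
```

View pics/m7.png

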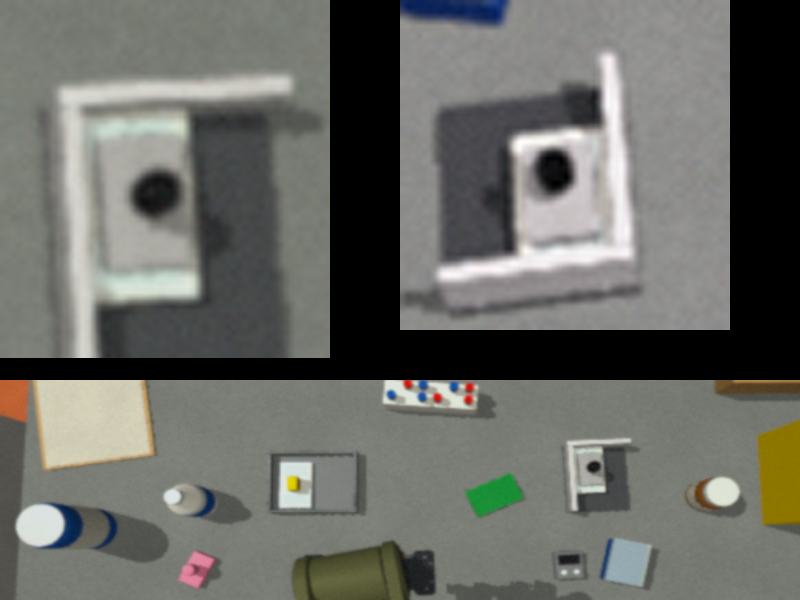

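```bash
python3 - <<'E'
from h import *
c=dict(np.load("top7.npz"));f=c["frame"].astype(int);W=cloud(c);z=W[...,2]
m=roi(c,208,150,268,205)&(f.min(2)>130);m2=m|(roi(c,208,150,268,205)&(f[...,0]>140)&(f[...,2]<110))
print('tagged',rect(c,m2,.013,7))
k=m&(f.min(2)>150);P=W[k];A=np.c_[P[:,:2]-P[:,:2].mean(0),np.ones(len(P))];s=np.linalg.lstsq(A,P[:,2],rcond=None)[0]
print('plane slopes deg',np.degrees(s[:2]),'z',s[2],len(P))
r=roi(c,405,148,435,190);s=r&(z>.03)&(z<.046)
print('slab',rect(c,s,.038))
k=r&(f.max(2)<45);print('knob',rect(c,k&(z>.05),.072))
print('z',np.round(z[150:188:3,408:434:2]*1000).astype(int))
E
python3 - <<'E'
import cv2
a=cv2.imread('pics/m7.png')
import numpy as np
c=dict(np.load('top7.npz'));s=dict(np.load('scene7.npz'))
g=lambda f,b:cv2.resize(cv2.cvtColor(f,cv2.COLOR_RGB2BGR)[b[0]:b[1],b[2]:b[3]],(390,330),interpolation=cv2.INTER_CUBIC)
cv2.imwrite('pics/tr7.png',np.hstack([g(c["frame"],(145,208,200,275)),g(s["frame"],(185,240,360,425))]))
E
```

```text
tagged [593.1 308.  109.9  68.3  -1.1]
plane slopes deg [-11.24927285 -55.79922043] z 0.015344522229774605 619
slab [ 618.8 -257.6   73.7   49.4    2.6]
knob [ 617.  -255.9   19.8   19.4   -1.6]
z [[48 21 26 27 23 23 26 26 20 24 20 12 11]
 [47 23 27 24 25 26 27 28 23 26 25 12 12]
 [46 25 30 36 41 37 35 32 37 41 27 10  9]
 [46 25 29 37 36 36 37 40 37 40 22 11 10]
 [48 53 26 40 36 36 61 73 74 73 35  9  5]
 [48 47 27 39 38 38 71 72 72 73 69 10  7]
 [49 49 21 36 40 40 60 72 72 69 39  6  9]
 [44 47 21 41 42 38 42 40 38 38 40  7  7]
 [48 47 23 38 36 37 36 39 39 38 40 24  8]
 [47 48 27 35 40 38 35 39 41 38 40 23 12]
 [48 50 27 25 26 28 24 24 25 24 26 25 11]
 [47 48 21 25 26 23 24 24 24 25 22 27 11]
 [47 48  7  8  4  9  7  9  7  8  9 11  9]]
```

View pics/tr7.png

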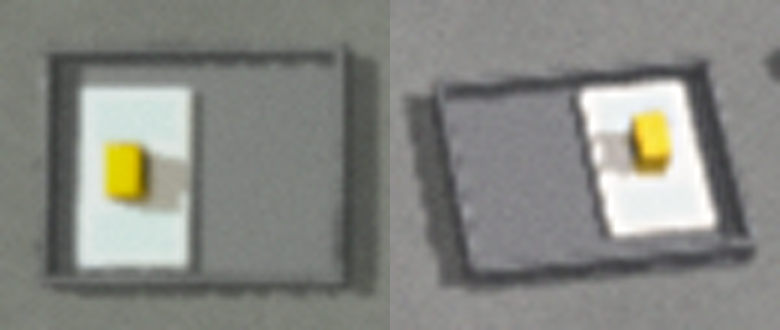

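```bash
python3 - <<'E'
from h import *
a=dict(np.load("top0.npz"));c=dict(np.load("top7.npz"));z=cloud(c)[...,2]
for x0 in (213,218,224,229):print(x0,[round(float(np.median(z[y:y+8,x0:x0+4]))*1000,1) for y in(160,168,182,190)])
f=lambda d:d["frame"].astype(int)
for n,b in dict(rack=(280,95,350,130),timer=(395,225,420,255),box=(425,215,465,260),jar=(484,168,522,200),san=(136,175,175,206),green=(336,168,380,205),tape=(240,230,268,258)).items():
    s=roi(c,*b);print(n,np.abs(f(a)-f(c)).mean(2)[s].mean().round(1))
E
```

```text
213 [6.2, 7.0, 9.5, 6.0]
218 [13.4, 14.4, 14.2, 13.3]
224 [14.4, 16.7, 15.9, 12.9]
229 [12.5, 13.5, 14.3, 13.6]
rack 7.0
timer 5.8
box 6.9
jar 6.7
san 6.5
green 5.7
tape 37.3
```

```bash
python3 -c "
from station import workorder
print(workorder.hand_in())"
```

```text
the job is handed in; nothing more can be done
None
```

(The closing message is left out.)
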